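# Find the caddy that nests in the gear case and lock it in

### The arm

A 6-joint arm with a two-finger parallel gripper is mounted at the origin on the work surface. World frame = base frame: x ahead of the robot, y to its left, z up, the work surface at z = 0. Lengths are in m, angles in rad, forces in N, time in s.
With the tool pointing down it reaches from about 0.375 to 0.9 m from the base axis. Payload 3.1 kg.
Tool frame: the origin (TCP) lies at the very end of the fingers, on their centre line; the grasp point (between the pads) lies 19 mm behind it (tcp_to_grasp is the distance from the TCP to the grasp point, in m); z points along the fingers, y is the direction in which the jaws open and shut (so a half turn about z gives the same grasp; the last joint's range is limited). The gripper opens to 85 mm and grips with 20 to 120 N. Pads are 22 mm wide; open, the fingers measure 114 mm over their backs; the gripper's body (76 mm by 85 mm) begins 54 mm behind the grasp point. The pads swing forward as they close: fully open they stand 13 mm farther back than shut.
Start: joints at [-1.438, 0.527, 1.433, -0, 1.181, -0.178], TCP at [0.192, -0.595, 0.231] pointing down, gripper open.
Joint ranges: [-3.08, 3.08], [-0.75, 2.2], [0.22, 2.44], [-1.43, 4.57], [0, 2.65], [-2.85, 2.85]. Speed limits (rad/s): [2.79, 2.79, 3.14, 3.14, 3.14, 3.14].

### API

Orientations are given as a unit quaternion [x, y, z, w].
In Python, from station import sense, snapshot, camera_info, sign_off, tcp_to_grasp gives the robot as it stands.
- The arm moves only by the shell command python3 -m inch 'ROWS' [FORCE]. ROWS is JSON, a list of rows, each a list of 3 entries, a list of its own where there are three numbers: the closure, from -1 (fully open) to 1 (shut), so that 0 is half open, then the shift along the tool's x, y, z normalised to -1 to 1, where 1 is 10 cm, then the turn, a rotation vector about the tool's x, y, z normalised to -1 to 1, where 1 is 360 degrees. In form: [[jaw, [dx, dy, dz], [ax, ay, az]], ...]. A call has 1 to 20 rows; each row is the pose to reach, as a shift and turn from the pose commanded when the call began, along the tool's axes at that moment, turning the shorter way round; what a row does not reach only later rows make up. A row lasts 1/10 s, in which the tool goes at most 50 mm and 8.59 degrees, less where a joint would pass 70% of its speed; a pose out of reach is approached as far as the arm can. A call with a number of a shift or a turn outside -1 to 1 is refused whole. A call with a gripper value outside its range is refused whole. The fingers move at their own pace and stop on an object; FORCE is the grip in N (left out, the last holds). Time passes only in rows, so rows that repeat a pose let the fingers close. It gives the time, the measured TCP pose, the force and the opening at its end, in the units of the state.
- sense(): the state, without advancing time (a new reading comes with each control period).
- snapshot(name): name is "scene" or "top" or "wrist"; returns (picture, depth): 384x512x3 uint8, blue, green, red; 384x512 float32, m along the optical axis (not along the pixel's ray), 0 where there is no reading.
- camera_info(name): a dict with "K" (3x3 intrinsics, pixels), "origin" and "orientation" of the camera in the world. Camera axes: x right, y down, z forward; pixel columns grow to the right and rows downward; lengths in m; the calibration is good to about 2 mm. A picture is of the moment at which its call begins: read the wrist's pose just before it. camera_info takes no time and is no camera call; for the wrist camera it gives the pose at the moment of the call.
- sign_off(): hands the job in, once; it reports no verdict.
The state is a dict: "t": time; "q": joint angles; "qd": joint speeds; "tau": joint torques, N m; "tcp_pos": TCP position; "tool_rot": TCP orientation; "force": force on the tool from outside, world axes, zero at the start; "ft_torque": the same for the moment, N m; "finger_gap": opening from 0.0 (shut) to 1.0 (fully open).
Only numpy, scipy, OpenCV 4.12 (cv2) and the standard library are available. Lean on these libraries where they do the work, as an engineer would, in place of code of your own. Each camera call takes 0.05 s, during which the arm holds its last target.

### The job

Of the three grey caddies on the table only one nests in the pocket of the black gear case with the latch, on the blue background paper: find out which by trying them, and seat it fully home. Then slide the latch all the way closed over the caddy's end. Leave the other two caddies standing upright on the table, and do not disturb the rest of the photo kit.

Things in the scene. Friction and masses are not known exactly. Their poses are not given: they have to be found in the camera images.
- caddy_a_grip (a point): Grey caddy: open tub 78x48 mm (x by y), 32 mm high, 0.12 kg, with an upright centre grip plate 30 mm long (x), 10 mm thick (y), up to 78 mm above the underside. Point: on the grip, 56 mm above the underside, z up. It nests only in the pocket 4 mm longer and wider than it; fully home the point is 22 mm above the pocket point, x axes parallel (either way round).
- caddy_b_grip (a point): Grey caddy: open tub 70x56 mm (x by y), 32 mm high, 0.12 kg, with an upright centre grip plate 30 mm long (x), 10 mm thick (y), up to 78 mm above the underside. Point: on the grip, 56 mm above the underside, z up. It nests only in the pocket 4 mm longer and wider than it; fully home the point is 22 mm above the pocket point, x axes parallel (either way round).
- caddy_c_grip (a point): Grey caddy: open tub 63x63 mm (x by y), 32 mm high, 0.12 kg, with an upright centre grip plate 30 mm long (x), 10 mm thick (y), up to 78 mm above the underside. Point: on the grip, 56 mm above the underside, z up. It nests only in the pocket 4 mm longer and wider than it; fully home the point is 22 mm above the pocket point, x axes parallel (either way round).
- pocket (a point): Centre of the pocket's mouth in the gear case: black shell, 129x92x40 mm, fixed, with the latch. 40 mm above the table, z up, x away from the latch (shell x -72 to +57 mm). Pocket 34 mm deep, lead-in 3 mm wide, 8 mm deep, in an exchangeable dark liner: 82x52, 74x60 or 67x67 mm (x by y), not told which. The two liners without a shell, beside it on the paper, are spares.
- latch (a joint): Aluminium slide latch on the case's -x end; slides to the case's +x at about 2 N, stays put. 0 open, 0.024 m closed (tongue over the caddy's end; passes only if the caddy is fully down). Upright grip tab 12 (x) by 14 (y) mm, from 6 to 44 mm above the pocket point's level, centred 60 mm to -x of that point at 0; it moves with the joint.
- lens_mid (a point): bystander: black lens standing upright, 64 mm across, 66 mm high; its centre
- battery: bystander: black battery lying flat, 40 x 56 x 21 mm; centre of its underside
- cap: bystander: black lens cap lying flat, 66 mm across, 9 mm thick; centre of its underside
- cleaner_mid (a point): bystander: small white bottle standing upright, 32 mm across, 75 mm high; its centre

How it is judged:
By the outcome, as a careful person would: the job done as asked, in the order asked, and still so for the second after the job is handed in, with the robot touching nothing.
It also fails if it takes over 72 s, if anything falls off the work surface, if the arm or the gripper's body presses on something with over 40 N, if the wrist force passes 120 N, or if a joint passes its speed limit or range.

## Working session

There is one attempt and no reset: what is moved stays moved. The work goes in short steps, Python scripts to look and compute and a shell command to move; the robot and the scene stay as the last step left them, time stands still between calls to the robot, and variables do not carry over. Pictures are saved under pics/ and viewed, and the job is handed in when it is done.

```bash
ls; mkdir -p pics; python3 - <<'E'
from station import *
import cv2, numpy as np
s=sense(); print({k:np.round(v,3).tolist() for k,v in s.items()}, tcp_to_grasp)
for n in("scene","top"):
    p,d=snapshot(n); cv2.imwrite(f"pics/{n}0.png",p); np.save(f"pics/{n}0.npy",d)
    c=camera_info(n); print(n,{k:np.round(v,4).tolist() for k,v in c.items()})
E
```

```text
pics
{'t': 0.0, 'q': [-1.437, 0.528, 1.434, 0.0, 1.181, -0.179], 'qd': [0.0, -0.001, 0.0, -0.001, 0.001, -0.0], 'tau': [-0.0, -44.235, -17.803, -0.0, 0.008, -0.0], 'tcp_pos': [0.192, -0.594, 0.23], 'tool_rot': [0.988, 0.155, 0.0, -0.001], 'force': [0.172, -0.287, -0.067], 'ft_torque': [-0.018, -0.047, -0.027], 'finger_gap': 0.997} 0.0187
scene {'K': [[497.1422, 0.0, 251.9432], [0.0, 497.1422, 185.6788], [0.0, 0.0, 1.0]], 'origin': [1.3038, 0.3509, 0.7891], 'orientation': [0.4483, 0.7948, -0.3514, -0.2094]}
top {'K': [[359.3613, 0.0, 258.075], [0.0, 359.3613, 187.6989], [0.0, 0.0, 1.0]], 'origin': [0.3904, -0.0642, 0.9303], 'orientation': [0.7063, -0.7025, 0.068, -0.0547]}
```

View pics/top0.png

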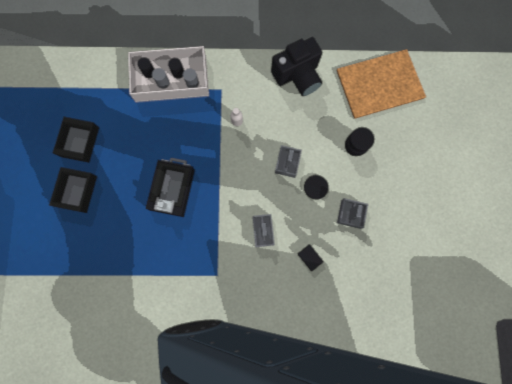

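View pics/scene0.png

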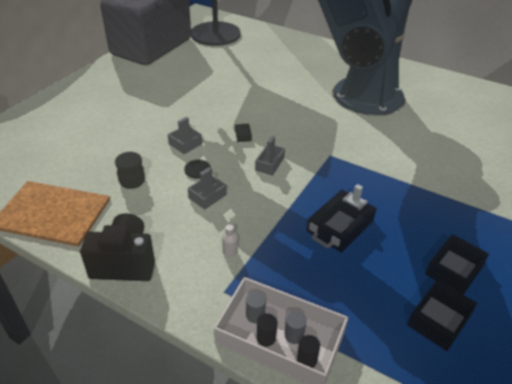

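The top view shows the case at about (171,187) with its latch tab at (162,206). The caddies are at (289,161), (352,213) and (263,230), the battery is at (311,258), the lens cap or lens is at (316,187), and the bottle is at (237,117). I'll enlarge these areas next.

```bash
cat > h.py <<'E'
import numpy as np, cv2
from scipy.spatial.transform import Rotation as R
from station import *
def cloud(n,d,c=None):
    c=c or camera_info(n); K=np.array(c["K"]); h,w=d.shape
    u,v=np.meshgrid(np.arange(w),np.arange(h))
    P=np.stack([(u-K[0,2])/K[0,0]*d,(v-K[1,2])/K[1,1]*d,d],-1)
    return P@R.from_quat(c["orientation"]).as_matrix().T+np.array(c["origin"])
def ray(c,u,v,z):
    K=np.array(c["K"]); r=R.from_quat(c["orientation"]).as_matrix()@np.array([(u-K[0,2])/K[0,0],(v-K[1,2])/K[1,1],1])
    o=np.array(c["origin"]); return o+r*(z-o[2])/r[2]
E
python3 - <<'E'
from h import *
p=cv2.imread("pics/top0.png"); d=np.load("pics/top0.npy"); W=cloud("top",d)
for u,v in [(289,161),(352,213),(263,230),(171,187),(162,207),(316,187),(237,117),(360,141),(311,258)]:
    print(u,v,np.round(W[v,u],3))
a=cv2.resize(p[130:280,235:385],None,fx=5,fy=5,interpolation=cv2.INTER_CUBIC)[:600,:]
cv2.imwrite("pics/c1.png",cv2.resize(p[140:275,235:380],None,fx=4.4,fy=4.4,interpolation=cv2.INTER_CUBIC))
cv2.imwrite("pics/c2.png",cv2.resize(p[145:230,135:205],None,fx=7,fy=7,interpolation=cv2.INTER_CUBIC))
E
```

```text
289 161 [ 0.608 -0.156  0.075]
352 213 [ 0.485 -0.317  0.036]
263 230 [ 0.439 -0.092  0.079]
171 187 [0.553 0.145 0.006]
162 207 [0.492 0.149 0.074]
316 187 [ 0.555 -0.233  0.008]
237 117 [ 0.728 -0.026  0.054]
360 141 [ 0.664 -0.337  0.064]
311 258 [ 0.373 -0.213  0.022]
```

View pics/c1.png

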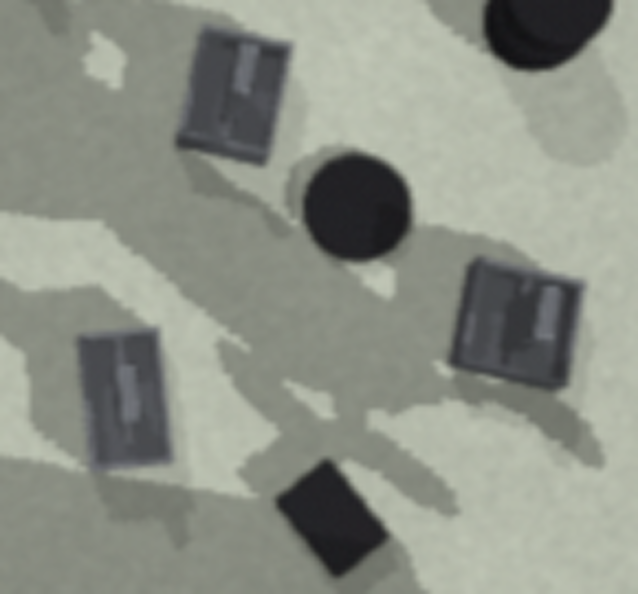

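View pics/c2.png

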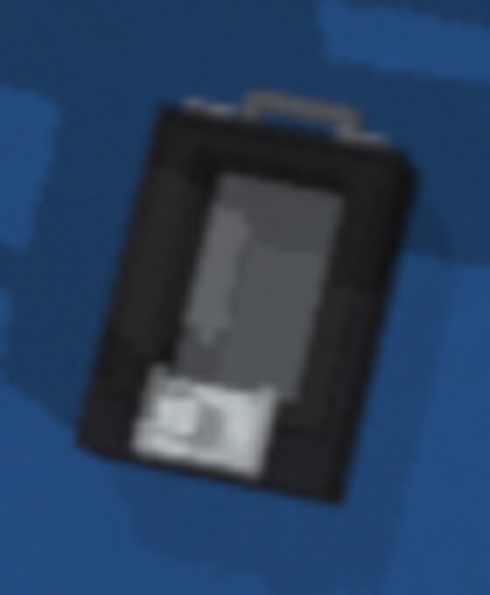

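```bash
python3 - <<'E'
from h import *
d=np.load("pics/top0.npy"); W=cloud("top",d)
def box(m,name):
    pts=W[m][:,:2].astype(np.float32)*1000
    r=cv2.minAreaRect(pts); print(name,len(pts),np.round(r[0],1),np.round(r[1],1),round(r[2],1))
roi=np.zeros(d.shape,bool); 
def reg(u0,u1,v0,v1):
    m=np.zeros(d.shape,bool); m[v0:v1,u0:u1]=1; return m
Z=W[...,2]
R_=reg(140,205,150,225)
box(R_&(Z>0.033)&(Z<0.048),"case top"); box(R_&(Z<0.012)&(Z>0.003),"?"); box(R_&(Z>0.06),"tab")
for n,r in (("b",(272,306,142,182)),("c",(335,372,195,232)),("a",(250,278,210,250))):
    m=reg(*r); box(m&(Z>0.024)&(Z<0.045),n+" rim"); box(m&(Z>0.065),n+" grip")
    print(np.round(np.median(Z[m&(Z>0.065)]),4))
# case z map
np.set_printoptions(linewidth=250)
print((Z[160:222:2,144:202:2]*1000).round().astype(int))
E
```

```text
case top 1153 [549.2 141.6] [ 92.9 132. ] 78.8
? 845 [554.6 144.5] [199.3 169. ] 1.7
tab 64 [449.3  45.6] [248.8  13.7] 64.9
b rim 169 [ 622.1 -159.2] [56.  70.9] 77.4
b grip 59 [ 511.5 -117.1] [ 12.8 264. ] 69.2
0.0774
c rim 215 [ 486.6 -323.1] [64.3 63.7] 77.2
c grip 75 [ 434.4 -201.8] [ 28.  287.4] 23.3
0.0771
a rim 156 [441.7 -94.5] [77.9 48.1] 6.2
a grip 60 [420.6 -86.3] [19.1 72.4] 68.7
0.0773
[[  0  -1   0   1   1   3   0  42  40  39  35  35  35  18  15  15  18  20  15  15  18  13   3  -1   3   2  -4 930  -1]
 [  1   0   0   4   1  -1   0  40  40  38  39  38  39  41  41  38   3   1   1  11  17  17 930   2   1   0   1   2   2]
 [ -2   2   1   2  -2  -1   1  40  42  40  40  39  41  42  39  40  38  38  39  40  37  31  34  -1   1   1   3   0   1]
 [  1   2  -1   2  -1   1  40  39  35  41  32  37  41  43  38  43  40  39  39  37  38  41  39  38  39   0   2   1   2]
 [  1   2   1   3   1   2  41  37  39  37  32  20  28  32  34  37  39  39  42  36  39  39  42  29  37  21  -1  -1  -1]
 [  1  -3   0   1   1  -1  40  41  38  38  27  11   4   8  10  16  21  24  31  34  35  41  39  42  37 
[... 2292 characters left out ...]
  7  22  37  39  40  38  40  44  44  46  48  43  40  42  41  42  41  22   2  -2  -1   1   0  -1   3   1]
 [ -1   0   2  -3   1   3   1   2   5  22  41  39  39  39  42  39  40  40  42  38  15   1   1  -1   3   1   0   0   3]
 [  3   2  -1   1   0   0   0   1  -1   3  -1  -1   1   5  21  38  41  39  35  31  10   1   1   2   0   1  -2   2   1]
 [ -1   0   1   3   5   1   0   0  -2   1  -2   2  -1   1  -1   2   0   3   1  17   5   3   1   1   3   0   1   1  -1]
 [  3  -2  -1  -1   0   0   0   0   1   1   0   3   0   0   3   1   1  -2   1  -1   0   2   0   2  -2   0   1   2   0]
 [  2   1  -1   2   2   0  -1   0  -3   1   2   0  -1   0  -1   1  -2   4   3   1   1   1   0   2   3  -1   0   1   0]]
```

```bash
python3 - <<'E'
from h import *
np.set_printoptions(linewidth=200,suppress=True)
d=np.load("pics/top0.npy"); W=cloud("top",d)[150:225,140:205].reshape(-1,3)*1000
a=np.radians(-11.2); c=np.array([556.6,140.1]); L=(W[:,:2]-c)@np.array([[np.cos(a),-np.sin(a)],[np.sin(a),np.cos(a)]])
z=W[:,2]
m=(abs(L[:,0])<22)
for lo in range(-50,50,2):
    k=m&(L[:,1]>=lo)&(L[:,1]<lo+2)
    if k.any(): print("y",lo,np.round(np.percentile(z[k],[10,50,90])),k.sum(), end=' | ')
print()
m=(abs(L[:,1])<15)
for lo in range(-80,64,2):
    k=m&(L[:,0]>=lo)&(L[:,0]<lo+2)
    if k.any(): print("x",lo,np.round(np.percentile(z[k],[10,50,90])), end=' | ')
k=z>65; print("\ntab",L[k].mean(0),L[k].min(0),L[k].max(0))
k=(z>65)&(z<90);print(np.percentile(L[k],[5,50,95],axis=0))
# caddies
d=np.load("pics/top0.npy"); W=cloud("top",d)*1000;Z=W[...,2]
for n,(u0,u1,v0,v1) in (("b",(272,306,142,182)),("c",(335,372,195,232)),("a",(250,278,210,250))):
    w=W[v0:v1,u0:u1].reshape(-1,3); k=(w[:,2]>68)&(w[:,2]<86); r=cv2.minAreaRect(w[k,:2].astype(np.float32)); print(n,r,np.median(w[k],0))
E
```

```text
y -50 [-2.  0.  3.] 13 | y -48 [-0.  2. 25.] 22 | y -46 [ 4. 23. 40.] 58 | y -44 [36. 40. 42.] 15 | y -42 [39. 40. 41.] 11 | y -40 [36. 40. 41.] 16 | y -38 [38. 40. 42.] 11 | y -36 [37. 40. 42.] 16 | y -34 [38. 40. 41.] 13 | y -32 [39. 40. 41.] 15 | y -30 [39. 40. 41.] 10 | y -28 [33. 34. 37.] 5 | y -26 [33. 33. 33.] 1 | y -20 [6. 7. 8.] 14 | y -18 [5. 7. 8.] 9 | y -16 [5. 6. 8.] 15 | y -14 [5. 6. 6.] 11 | y -12 [5. 6. 8.] 12 | y -10 [4. 6. 9.] 14 | y -8 [5. 7. 8.] 12 | y -6 [4. 6. 8.] 15 | y -4 [4. 6. 7.] 14 | y -2 [6. 6. 7.] 11 | y 0 [5. 6. 8.] 14 | y 2 [5. 7. 9.] 11 | y 4 [5. 7. 9.] 13 | y 6 [4. 7. 8.] 14 | y 8 [5. 6. 7.] 11 | y 10 [3. 6. 8.] 13 | y 12 [3. 6. 9.] 16 | y 14 [4. 7. 8.] 12 | y 16 [4. 7. 9.] 12 | y 18 [4. 6. 8.] 13 | y 20 [5. 7. 9.] 13 | y 22 [6. 7. 9.] 15 | y 24 [ 6.  9. 27.] 15 | y 26 [ 7. 24. 36.] 65 | y 28 [35. 38. 41.] 19 | y 30 [38. 39. 41.] 17 | y 32 [38. 40. 42.] 16 | y 34 [39. 41. 41.] 11 | y 36 [39. 40. 42.] 12 | y 38 [39. 40. 42.] 15 | y 40 [37. 39. 42.] 14 | y 42 [37. 40. 42.] 14 | y 44 [38. 39. 40.] 11 | y 46 [38. 38. 38.] 1 | 
x -80 [0. 2. 3.] | x -78 [-
[... 1233 characters left out ...]
x 50 [38. 39. 41.] | x 52 [39. 40. 41.] | x 54 [38. 39. 40.] | x 62 [1. 2. 3.] | 
tab [-79.19411462 -73.57260744] [-123.38304212 -232.73304306] [-53.02585921   6.28872492]
[[-64.70839351  -7.04407604]
 [-59.26862004  -2.05868428]
 [-53.4539271    5.74363215]]
b ((621.3964233398438, -159.0127716064453), (9.886991500854492, 28.58919334411621), 77.11917877197266) [ 621.3758571  -157.96703544   77.36413394]
c ((486.12017822265625, -322.5260925292969), (10.611425399780273, 29.93791389465332), 77.28866577148438) [ 485.47983392 -321.3686882    77.18630323]
a ((441.1405029296875, -94.45004272460938), (28.294727325439453, 9.538208961486816), 1.710180401802063) [441.22460209 -94.34800285  77.11136447]
```

The pocket measures about 52 mm between its walls in y, with a mouth about 58 mm wide including the lead-in, and about 82 mm long. That points to the 82x52 liner, so I'll try caddy a first. It stands at (0.441, -0.094) with a yaw of about 6°. I'll write a helper for the displacement and then start moving.

```bash
cat >> h.py <<'E'
def go(x,y,z,yaw):
    s=sense(); Rm=R.from_quat(s["tool_rot"]); p=np.array(s["tcp_pos"])
    ty=np.degrees(np.arctan2(Rm.as_matrix()[1,0],Rm.as_matrix()[0,0]))
    sh=Rm.inv().apply(np.array([x,y,z])-p)/0.1
    a=np.radians(yaw); T=R.from_matrix(np.array([[np.cos(a),np.sin(a),0],[np.sin(a),-np.cos(a),0],[0,0,-1]]))
    tr=np.degrees((Rm.inv()*T).as_rotvec())/360
    print("t",round(s["t"],2),"pos",np.round(p,4),"yaw",round(ty,2),"F",np.round(s["force"],1),"gap",round(s["finger_gap"],3))
    print("shift",np.round(sh,3),"turn",np.round(tr,4))
E
python3 -c "
from h import *
go(.441,-.094,.23,6.2)"
```

```text
t 0.1 pos [ 0.1917 -0.5942  0.2304] yaw 17.86 F [ 0.2 -0.3  0.3] gap 1.002
shift [ 3.907 -3.996  0.014] turn [-0.0003 -0.      0.0324]
```

```bash
python3 -m inch '[[-1,[0.3,-0.3,0],[0,0,0]],[-1,[0.64,-0.65,0],[0,0,0]],[-1,[0.98,-1,0],[0,0,0]],[-1,[0.98,-1,0],[0,0,0]]]' 60
python3 -m inch '[[-1,[0.32,-0.33,0],[0,0,0]],[-1,[0.64,-0.66,0],[0,0,0]],[-1,[0.98,-1,0],[0,0,0]]]' 
python3 -m inch '[[-1,[0.32,-0.33,0],[0,0,0]],[-1,[0.64,-0.66,0],[0,0,0]],[-1,[0.98,-1,0],[0,0,0]],[-1,[0.98,-1,0],[0,0,0]]]'
python3 -c "
from h import *
go(.441,-.094,.2,6.2)"
```

```text
t: 0.5
tcp_pos: [0.2557, -0.4621, 0.2303]
tool_rot: [0.988, 0.157, 0.0, -0.004]
force: [-0.0, 0.7, 0.6]
finger_gap: 1.002
t: 0.8
tcp_pos: [0.3172, -0.3437, 0.2311]
tool_rot: [0.988, 0.154, 0.0, 0.0]
force: [1.3, -0.9, 0.1]
finger_gap: 1.0
t: 1.2
tcp_pos: [0.3804, -0.214, 0.2311]
tool_rot: [0.987, 0.159, -0.0, -0.002]
force: [-0.2, -0.5, -0.5]
finger_gap: 0.999
t 1.2 pos [ 0.3804 -0.214   0.2311] yaw 18.26 F [-0.2 -0.5 -0.5] gap 0.999
shift [ 0.952 -0.949  0.314] turn [-0.0005  0.      0.0335]
```

```bash
python3 -m inch '[[-1,[0.32,-0.32,0.1],[0,0,0.011]],[-1,[0.64,-0.64,0.2],[0,0,0.022]],[-1,[0.96,-0.96,0.31],[0,0,0.0325]],[-1,[0.96,-0.96,0.31],[0,0,0.0325]],[-1,[0.96,-0.96,0.31],[0,0,0.0325]],[-1,[0.96,-0.96,0.31],[0,0,0.0325]]]' 
python3 - <<'E'
from h import *
go(.441,-.094,.2,6.2)
c=camera_info("wrist"); p,d=snapshot("wrist"); cv2.imwrite("pics/w1.png",p); np.save("pics/w1.npy",d)
import pickle; pickle.dump(c,open("pics/w1.pkl","wb"))
W=cloud("wrist",d,c)*1000; Z=W[...,2]
near=(np.hypot(W[...,0]-441,W[...,1]+94)<60)
for lo,hi in ((26,38),(70,84)):
    m=near&(Z>lo)&(Z<hi); r=cv2.minAreaRect(W[m][:,:2].astype(np.float32)); print(lo,m.sum(),r,np.median(Z[m]))
E
```

```text
t: 1.8
tcp_pos: [0.4416, -0.0998, 0.2004]
tool_rot: [0.999, 0.053, 0.0, 0.0]
force: [-0.4, -0.8, 0.0]
finger_gap: 1.0
t 1.8 pos [ 0.4416 -0.0998  0.2004] yaw 6.12 F [-0.4 -0.8  0. ] gap 1.0
shift [ 0.    -0.058  0.004] turn [ 0.0001 -0.     -0.0002]
26 1069 ((441.8017883300781, -94.5963134765625), (77.91496276855469, 48.03667449951172), 6.259820461273193) 31.445485635411497
70 435 ((441.969970703125, -94.63784790039062), (29.941303253173828, 9.295802116394043), 6.070763111114502) 77.5540069164733
```

View pics/w1.png

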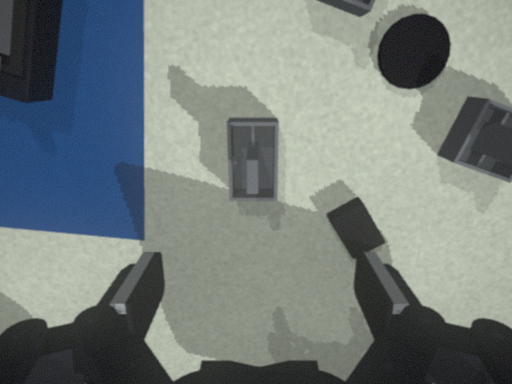

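The wrist view shows caddy a at (253,160) with its grip plate at (252,178). The measured size is 77.9x48.0 mm, centre (0.4418, -0.0946), yaw 6.2°, which agrees with the top camera. I'll descend now.

```bash
python3 -m inch '[[-1,[0,-0.052,0.3],[0,0,0]],[-1,[0,-0.052,0.65],[0,0,0]],[-1,[0,-0.052,1],[0,0,0]],[-1,[0,-0.052,1],[0,0,0]],[-1,[0,-0.052,1],[0,0,0]]]' 
python3 -c "
from h import *
go(.4418,-.0946,.040,6.2)"
```

```text
t: 2.35
tcp_pos: [0.4407, -0.0944, 0.1005]
tool_rot: [0.999, 0.053, -0.0, -0.0]
force: [1.1, 0.3, 0.3]
finger_gap: 1.004
t 2.35 pos [ 0.4407 -0.0944  0.1005] yaw 6.04 F [1.1 0.3 0.3] gap 1.004
shift [0.011 0.004 0.605] turn [-0.0001  0.0001 -0.0004]
```

```bash
python3 -m inch '[[-1,[0.01,0.003,0.2],[0,0,0]],[-1,[0.01,0.003,0.4],[0,0,0]],[-1,[0.01,0.003,0.6],[0,0,0]],[-1,[0.01,0.003,0.605],[0,0,0]],[0,[0.01,0.003,0.605],[0,0,0]],[0.4,[0.01,0.003,0.605],[0,0,0]],[0.7,[0.01,0.003,0.605],[0,0,0]],[1,[0.01,0.003,0.605],[0,0,0]],[1,[0.01,0.003,0.605],[0,0,0]],[1,[0.01,0.003,0.605],[0,0,0]],[1,[0.01,0.003,0.605],[0,0,0]],[1,[0.01,0.003,0.605],[0,0,0]]]' 50
```

```text
t: 3.55
tcp_pos: [0.4422, -0.0935, 0.0402]
tool_rot: [0.999, 0.054, 0.0, 0.0]
force: [0.2, -0.5, 5.6]
finger_gap: 0.111
```

```bash
python3 -m inch '[[1,[0,0,-0.1],[0,0,0]],[1,[0,0,-0.3],[0,0,0]],[1,[0,0,-0.6],[0,0,0]],[1,[0,0,-1],[0,0,0]],[1,[0,0,-1],[0,0,0]],[1,[0,0,-1],[0,0,0]]]'
python3 - <<'E'
from h import *
go(.5566,.1401,.16,-11.2)
c=camera_info("wrist"); p,d=snapshot("wrist"); cv2.imwrite("pics/w2.png",p)
E
```

```text
t: 4.15
tcp_pos: [0.4422, -0.0933, 0.1408]
tool_rot: [0.999, 0.054, 0.001, 0.001]
force: [-0.8, 0.3, -1.0]
finger_gap: 0.115
t 4.15 pos [ 0.4422 -0.0933  0.1408] yaw 6.17 F [-0.8  0.3 -1. ] gap 0.115
shift [ 1.389 -2.198 -0.192] turn [ 0.0001 -0.0003  0.0482]
```

View pics/w2.png

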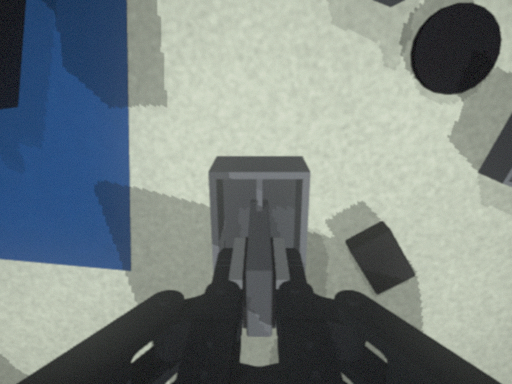

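```bash
python3 -m inch '[[1,[0.1,-0.3,-0.2],[0,0,0.008]],[1,[0.2,-0.65,-0.4],[0,0,0.016]],[1,[0.3,-1,-0.6],[0,0,0.024]],[1,[0.3,-1,-0.6],[0,0,0.024]]]'
python3 -m inch '[[1,[0.05,-0.3,0],[0,0,0.008]],[1,[0.1,-0.65,0],[0,0,0.016]],[1,[0.15,-1,0],[0,0,0.024]],[1,[0.15,-1,0],[0,0,0.024]],[1,[0.15,-1,0],[0,0,0.024]],[1,[0.15,-1,0],[0,0,0.024]]]'
python3 - <<'E'
from h import *
go(.5566,.1401,.16,-11.2)
c=camera_info("wrist"); p,d=snapshot("wrist"); cv2.imwrite("pics/w3.png",p); np.save("pics/w3.npy",d)
import pickle; pickle.dump(c,open("pics/w3.pkl","wb"))
W=cloud("wrist",d,c)*1000; Z=W[...,2]
near=(np.hypot(W[...,0]-549,W[...,1]-142)<90)
m=near&(Z>36)&(Z<43); r=cv2.minAreaRect(W[m][:,:2].astype(np.float32)); print(m.sum(),r,np.median(Z[m]))
E
```

```text
t: 4.6
tcp_pos: [0.4615, 0.0126, 0.2004]
tool_rot: [1.0, -0.02, 0.001, -0.001]
force: [-0.2, -1.7, -0.5]
finger_gap: 0.111
t: 5.2
tcp_pos: [0.4794, 0.1076, 0.1986]
tool_rot: [0.995, -0.097, -0.001, 0.0]
force: [1.3, -0.5, -0.1]
finger_gap: 0.107
t 5.2 pos [0.4794 0.1076 0.1986] yaw -11.13 F [ 1.3 -0.5 -0.1] gap 0.107
shift [ 0.695 -0.468  0.384] turn [0.0002 0.0005 0.0002]
7644 ((549.2039794921875, 141.9672393798828), (92.18793487548828, 130.9794464111328), 79.07445526123047) 39.32054139495517
```

View pics/w3.png

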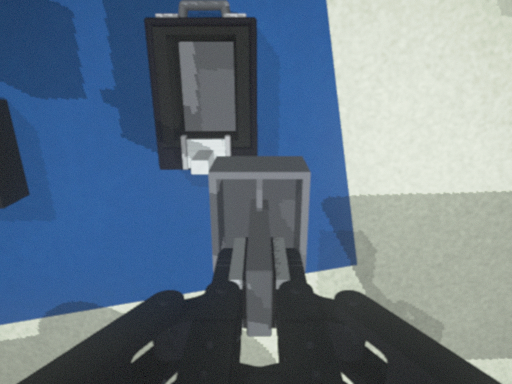

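```bash
python3 - <<'E'
from h import *
import pickle
c=pickle.load(open("pics/w3.pkl","rb")); d=np.load("pics/w3.npy")
W=cloud("wrist",d,c)*1000; Z=W[...,2]
V=W[20:172,140:265].reshape(-1,3)
a=np.radians(-11.0); f=np.array([[np.cos(a),-np.sin(a)],[np.sin(a),np.cos(a)]])
cen=np.array([549.2,141.9])+f[:,0]*[7.5,-1*-7.5] if 0 else np.array([549.2+7.5*np.cos(a),141.9+7.5*np.sin(a)])
print("pocket",cen)
L=(V[:,:2]-cen)@f; z=V[:,2]
for nm,i,lim in(("y",1,(-36,36)),("x",0,(-46,48))):
    m=abs(L[:,1-i])<18
    print(nm,[(lo,int(np.median(z[m&(L[:,i]>=lo)&(L[:,i]<lo+1)]))) for lo in range(*lim) if (m&(L[:,i]>=lo)&(L[:,i]<lo+1)).any()])
k=(z>78)&(z<90)&(L[:,0]<-45)&(L[:,0]>-75)&(abs(L[:,1])<15); print("tab",k.sum(),L[k].min(0),L[k].max(0),np.median(z[k]))
# floor rect
k=(z<12)&(abs(L[:,0])<46)&(abs(L[:,1])<34);r=cv2.minAreaRect(L[k].astype(np.float32));print("floor",r)
# held caddy rim: z 180..197
V=W[140:384,190:325].reshape(-1,3); k=(V[:,2]>182)&(V[:,2]<194)
r=cv2.minAreaRect(V[k][:,:2].astype(np.float32)); print("held",k.sum(),r,np.median(V[k][:,2]))
ed=V[k]; a2=np.radians(-11.1); f2=np.array([[np.cos(a2),-np.sin(a2)],[np.sin(a2),np.cos(a2)]])
Lh=(ed[:,:2]-np.array([479.4,107.6]))@f2; print(np.percentile(Lh,[1,99],axis=0))
# left, right edges yaw fit
for s in(1,-1):
    q=Lh[(s*Lh[:,1]>21)&(s*Lh[:,1]<27)]; print(s,len(q),np.polyfit(q[:,0],q[:,1],1), q[:,0].min(),q[:,0].max())
q=Lh[Lh[:,0]>36.5]; print("front",len(q),np.degrees(np.arctan(np.polyfit(q[:,1],q[:,0],1))[0]), np.median(q[:,0]),q[:,1].min(),q[:,1].max())
E
```

```text
pocket [556.56220388 140.46893253]
y [(-36, 39), (-35, 39), (-34, 39), (-33, 39), (-32, 39), (-31, 39), (-30, 39), (-29, 38), (-28, 35), (-27, 33), (-25, 5), (-24, 5), (-23, 5), (-22, 5), (-21, 5), (-20, 6), (-19, 5), (-18, 6), (-17, 5), (-16, 5), (-15, 5), (-14, 5), (-13, 5), (-12, 5), (-11, 5), (-10, 6), (-9, 5), (-8, 5), (-7, 5), (-6, 5), (-5, 5), (-4, 6), (-3, 5), (-2, 5), (-1, 5), (0, 5), (1, 5), (2, 5), (3, 5), (4, 5), (5, 5), (6, 5), (7, 5), (8, 5), (9, 5), (10, 5), (11, 5), (12, 5), (13, 5), (14, 5), (15, 5), (16, 5), (17, 5), (18, 5), (19, 5), (20, 5), (21, 5), (22, 5), (23, 5), (24, 5), (25, 18), (26, 27), (27, 35), (28, 38), (29, 39), (30, 39), (31, 39), (32, 39), (33, 39), (34, 39), (35, 39)]
x [(-46, 45), (-45, 44), (-44, 36), (-43, 24), (-42, 6), (-41, 6), (-40, 5), (-39, 5), (-38, 5), (-37, 5), (-36, 5), (-35, 5), (-34, 5), (-33, 5), (-32, 5), (-31, 6), (-30, 5), (-29, 5), (-28, 5), (-27, 5), (-26, 5), (-25, 5), (-24, 5), (-23, 6), (-22, 5), (-21, 5), (-20, 5), (-19, 5), (-18, 5), (-17, 6), (-16, 6), (-15, 5), (-14, 5), (-13, 5), (-12, 5), (-11, 5), (-10, 5), (-9, 5), 
[... 427 characters left out ...]
 33), (41, 35), (42, 38), (43, 39), (44, 39), (45, 39), (46, 39), (47, 39)]
tab 237 [-61.93981156  -7.35050565] [-52.0725927   6.8541784] 82.99783467218586
floor ((-1.3721351623535156, 1.0559711456298828), (82.47174072265625, 50.58256149291992), 0.0017337175086140633)
held 2821 ((490.59283447265625, 104.48925018310547), (48.23455810546875, 55.20164489746094), 78.99909973144531) 189.59857453827107
[[-10.73615518 -24.72340369]
 [ 38.90413938  23.00863226]]
1 425 [-1.87255863e-03  2.21460086e+01] -15.974794321311611 39.115064129964196
-1 835 [ 7.43892385e-03 -2.29663250e+01] -15.9775729270413 39.06488033802076
front 886 0.008891956984030351 38.43199466708022 -24.55970256037925 23.24432765363242
```

```bash
python3 -m inch '[[1,[0.2,-0.15,0.1],[0,0,0]],[1,[0.45,-0.3,0.2],[0,0,0]],[1,[0.686,-0.478,0.38],[0,0,0]],[1,[0.686,-0.478,0.38],[0,0,0]],[1,[0.686,-0.478,0.38],[0,0,0]],[1,[0.686,-0.478,0.38],[0,0,0]]]'
python3 - <<'E'
from h import *
go(.5559,.1412,.09,-11.0)
E
```

```text
t: 5.85
tcp_pos: [0.5558, 0.1413, 0.1618]
tool_rot: [0.995, -0.097, -0.001, 0.0]
force: [-1.0, -1.2, -0.8]
finger_gap: 0.111
t 5.85 pos [0.5558 0.1413 0.1618] yaw -11.18 F [-1.  -1.2 -0.8] gap 0.111
shift [ 0.002 -0.     0.718] turn [ 0.0001  0.0002 -0.0005]
```

```bash
python3 -m inch '[[1,[0,0,0.2],[0,0,0]],[1,[0,0,0.45],[0,0,0]],[1,[0,0,0.65],[0,0,0]],[1,[0,0,0.75],[0,0,0]],[1,[0,0,0.75],[0,0,0]],[1,[0,0,0.75],[0,0,0]]]'
python3 -m inch '[[1,[0,0,0.03],[0,0,0]],[1,[0,0,0.06],[0,0,0]],[1,[0,0,0.09],[0,0,0]],[1,[0,0,0.12],[0,0,0]],[1,[0,0,0.15],[0,0,0]],[1,[0,0,0.15],[0,0,0]]]'
```

```text
t: 6.45
tcp_pos: [0.5572, 0.1421, 0.0877]
tool_rot: [0.995, -0.097, 0.001, -0.0]
force: [-0.5, -0.4, -1.0]
finger_gap: 0.111
t: 7.05
tcp_pos: [0.5565, 0.1423, 0.0713]
tool_rot: [0.995, -0.097, -0.001, 0.0]
force: [0.4, -0.2, -1.0]
finger_gap: 0.109
```

```bash
python3 -m inch '[[1,[0,-0.0,0.03],[0,0,0]],[1,[0,0,0.06],[0,0,0]],[1,[0,0,0.09],[0,0,0]],[1,[0,0,0.12],[0,0,0]],[1,[0,0,0.15],[0,0,0]],[1,[0,0,0.15],[0,0,0]]]'
python3 -m inch '[[1,[0,-0.0,0.02],[0,0,0]],[1,[0,0,0.04],[0,0,0]],[1,[0,0,0.06],[0,0,0]],[1,[0,0,0.08],[0,0,0]],[1,[0,0,0.08],[0,0,0]]]'
```

```text
t: 7.65
tcp_pos: [0.5565, 0.1422, 0.0563]
tool_rot: [0.995, -0.097, -0.0, 0.0]
force: [0.2, -0.5, -0.9]
finger_gap: 0.111
t: 8.15
tcp_pos: [0.5566, 0.1422, 0.0485]
tool_rot: [0.995, -0.097, -0.0, 0.0]
force: [-0.4, -0.6, -0.6]
finger_gap: 0.107
```

```bash
python3 -m inch '[[1,[0,0,0.01],[0,0,0]],[1,[0,0,0.02],[0,0,0]],[1,[0,0,0.02],[0,0,0]],[1,[0,0,0.02],[0,0,0]]]'
```

```text
t: 8.55
tcp_pos: [0.5569, 0.1423, 0.0468]
tool_rot: [0.995, -0.097, -0.0, -0.0]
force: [0.3, -0.6, -0.2]
finger_gap: 0.109
```

```bash
python3 -m inch '[[1,[0,0,0.01],[0,0,0]],[1,[0,0,0.02],[0,0,0]],[1,[0,0,0.02],[0,0,0]]]'
```

```text
t: 8.85
tcp_pos: [0.557, 0.1422, 0.0462]
tool_rot: [0.995, -0.097, 0.0, -0.0]
force: [-2.9, -1.2, 7.9]
finger_gap: 0.113
```

I felt the pocket floor at TCP z = 0.046, with about 8 N. I'll release and retreat.

```bash
python3 -m inch '[[0.5,[0,0,0],[0,0,0]],[0,[0,0,0],[0,0,0]],[0,[0,0,0],[0,0,0]],[0,[0,0,0],[0,0,0]],[0,[0,0,-0.2],[0,0,0]],[0,[0,0,-0.5],[0,0,0]],[0,[0,0,-0.9],[0,0,0]],[0,[-0.3,0,-1],[0,0,0]],[0,[-0.8,0,-1],[0,0,0]],[0,[-1,0,-1],[0,0,0]],[0,[-1,0,-1],[0,0,0]]]'
python3 - <<'E'
from h import *
go(.4985,.1517,.15,-11.0)
for n in ("wrist","top"):
    c=camera_info(n); p,d=snapshot(n); cv2.imwrite(f"pics/{n}4.png",p)
    W=cloud(n,d,c)*1000; V=W.reshape(-1,3); V=V[np.hypot(V[:,0]-549,V[:,1]-142)<75]
    a=np.radians(-11.0); f=np.array([[np.cos(a),-np.sin(a)],[np.sin(a),np.cos(a)]])
    L=(V[:,:2]-[556.6,140.5])@f; z=V[:,2]
    k=(abs(L[:,0])<25)&(abs(L[:,1])<15)&(z>70)&(z<95)
    if k.sum()>5: print(n,"grip",k.sum(),cv2.minAreaRect(L[k].astype(np.float32)),np.median(z[k]))
    k=(L[:,0]<-48)&(abs(L[:,1])<12)&(z>76)&(z<95)
    if k.sum()>5: print("tab",k.sum(),cv2.minAreaRect(L[k].astype(np.float32)),np.median(z[k]))
    for i in (0,1):
        print([(s,round(float(np.median(z[q])),1)) for s in (1,-1) if (q:=((s*L[:,i]>(36.5,22)[i])&(s*L[:,i]<(39,24)[i])&(abs(L[:,1-i])<15)&(z>0))).any()])
E
```

```text
t: 9.95
tcp_pos: [0.4542, 0.162, 0.1447]
tool_rot: [0.995, -0.096, -0.002, 0.0]
force: [0.3, 0.6, -0.1]
finger_gap: 0.5
t 9.95 pos [0.4542 0.162  0.1447] yaw -11.03 F [ 0.3  0.6 -0.1] gap 0.5
shift [ 0.454  0.016 -0.055] turn [ 0.0002  0.0008 -0.0001]
wrist grip 1073 ((-0.41758251190185547, 1.0658817291259766), (9.940326690673828, 29.815292358398438), 89.60501861572266) 83.4436722677514
tab 478 ((-58.223297119140625, -0.23581552505493164), (13.709381103515625, 11.7822904586792), 89.71504211425781) 82.9109858802695
[(-1, 37.4)]
[(1, 37.6), (-1, 37.5)]
top grip 71 ((-0.6489849090576172, 0.35901975631713867), (10.089950561523438, 29.969654083251953), 89.55655670166016) 83.56338968532606
tab 35 ((-58.899532318115234, -0.6532855033874512), (14.035100936889648, 12.229413032531738), 88.44732666015625) 82.33121122340947
[(1, 38.2), (-1, 37.9)]
[(1, 36.1), (-1, 30.8)]
```

View pics/wrist4.png

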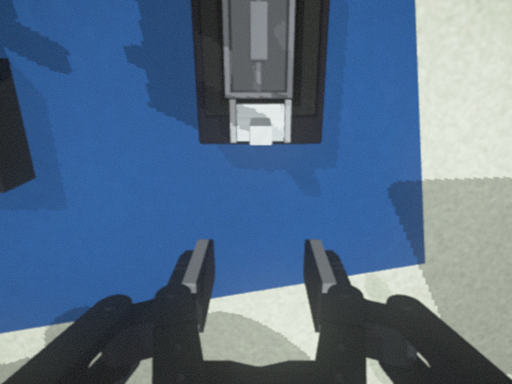

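View pics/top4.png

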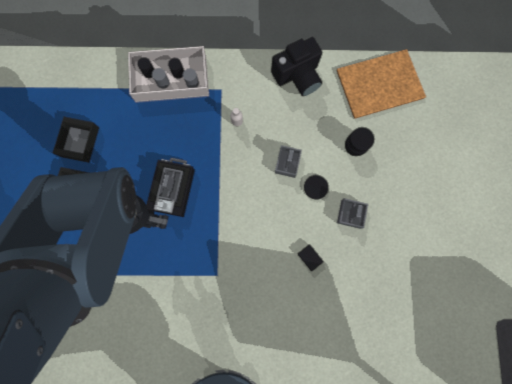

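The caddy is seated: its grip top is at 83.5 mm (84 expected) and its rim is level at about 37.5 mm. The tab sits at (261,132) in the wrist view. Next is the latch.

```bash
python3 -m inch '[[0,[0.2,0.01,0],[0,0,0]],[0,[0.461,0.019,0],[0,0,0]],[0,[0.461,0.019,0],[0,0,0]],[0,[0.461,0.019,0.3],[0,0,0]],[0,[0.461,0.019,0.6],[0,0,0]],[0,[0.461,0.019,0.8],[0,0,0]],[0,[0.461,0.019,0.91],[0,0,0]],[0,[0.461,0.019,0.91],[0,0,0]],[0,[0.461,0.019,0.91],[0,0,0]]]'
python3 -c "
from h import *
go(.4991,.1514,.053,-11.0)"
```

```text
t: 10.95
tcp_pos: [0.5044, 0.1508, 0.0541]
tool_rot: [0.995, -0.097, 0.0, -0.0]
force: [0.1, -0.5, -0.2]
finger_gap: 0.499
t 10.95 pos [0.5044 0.1508 0.0541] yaw -11.12 F [ 0.1 -0.5 -0.2] gap 0.499
shift [-0.053  0.004  0.011] turn [-0.     -0.0001 -0.0003]
```

```bash
python3 -m inch '[[0,[-0.053,0.004,0],[0,0,0]],[0,[-0.053,0.004,0],[0,0,0]],[0.4,[-0.053,0.004,0],[0,0,0]],[0.7,[-0.053,0.004,0],[0,0,0]],[1,[-0.053,0.004,0],[0,0,0]],[1,[-0.053,0.004,0],[0,0,0]],[1,[-0.053,0.004,0],[0,0,0]],[1,[-0.053,0.004,0],[0,0,0]]]' 40
python3 -c "
from h import *
go(.4991+.0236,.1514-.0046,.053,-11.0)"
```

```text
t: 11.75
tcp_pos: [0.499, 0.1521, 0.0545]
tool_rot: [0.995, -0.097, 0.001, -0.001]
force: [0.1, 6.2, 6.0]
finger_gap: 0.159
t 11.75 pos [0.499  0.1521 0.0545] yaw -11.13 F [0.1 6.2 6. ] gap 0.159
shift [0.243 0.007 0.015] turn [-0.0002 -0.0003 -0.0004]
```

```bash
python3 -m inch '[[1,[0.02,0.004,0],[0,0,0]],[1,[0.04,0.004,0],[0,0,0]],[1,[0.06,0.004,0],[0,0,0]],[1,[0.08,0.004,0],[0,0,0]],[1,[0.1,0.004,0],[0,0,0]],[1,[0.12,0.004,0],[0,0,0]],[1,[0.12,0.004,0],[0,0,0]]]'
python3 -m inch '[[1,[0.02,0,0],[0,0,0]],[1,[0.04,0,0],[0,0,0]],[1,[0.06,0,0],[0,0,0]],[1,[0.08,0,0],[0,0,0]],[1,[0.1,0,0],[0,0,0]],[1,[0.11,0,0],[0,0,0]],[1,[0.11,0,0],[0,0,0]]]'
```

```text
t: 12.45
tcp_pos: [0.5112, 0.1498, 0.0545]
tool_rot: [0.995, -0.097, 0.001, -0.001]
force: [-0.5, 7.2, 4.8]
finger_gap: 0.154
t: 13.15
tcp_pos: [0.5196, 0.1481, 0.0545]
tool_rot: [0.995, -0.097, -0.001, -0.001]
force: [-3.1, 6.9, 9.0]
finger_gap: 0.15
```

```bash
python3 -m inch '[[1,[0.01,0,0],[0,0,0]],[1,[0.02,0,0],[0,0,0]],[1,[0.03,0,0],[0,0,0]],[1,[0.03,0,0],[0,0,0]]]'
python3 - <<'E'
from h import *
go(.4991+.0236,.1514-.0046,.053,-11.0)
c=camera_info("scene"); p,d=snapshot("scene"); cv2.imwrite("pics/s5.png",cv2.resize(p[170:270,290:390],None,fx=6,fy=6,interpolation=cv2.INTER_CUBIC))
E
```

```text
t: 13.55
tcp_pos: [0.5196, 0.1481, 0.0545]
tool_rot: [0.995, -0.097, -0.004, -0.001]
force: [-8.1, 10.6, 12.5]
finger_gap: 0.159
t 13.55 pos [0.5196 0.1481 0.0545] yaw -11.16 F [-8.1 10.6 12.5] gap 0.159
shift [0.033 0.006 0.015] turn [-0.0001  0.0012 -0.0004]
```

View pics/s5.png

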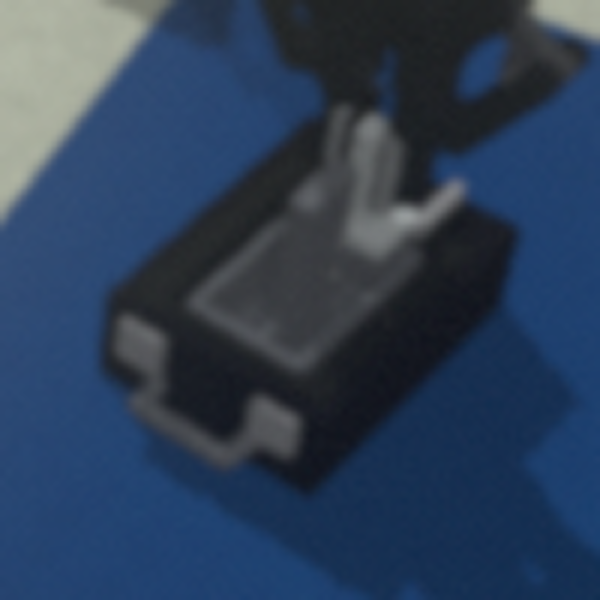

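The tool stopped after about 21 mm of travel with force rising to 8 N. The latch may be at its stop or blocked, so I'll release and measure.

```bash
python3 -m inch '[[0.5,[-0.03,0,0],[0,0,0]],[0,[-0.03,0,0],[0,0,0]],[0,[-0.03,0,0],[0,0,0]],[0,[-0.03,0,0],[0,0,0]],[0,[-0.03,0,-0.3],[0,0,0]],[0,[-0.03,0,-0.7],[0,0,0]],[0,[-0.2,0,-1],[0,0,0]],[0,[-0.6,0,-1],[0,0,0]],[0,[-0.9,0,-1],[0,0,0]],[0,[-0.9,0,-1],[0,0,0]],[0,[-0.9,0,-1],[0,0,0]]]'
cat > chk.py <<'E'
from h import *
import sys
go(.5227,.1468,.053,-11.0)
tag=sys.argv[1]
c=camera_info("wrist"); p,d=snapshot("wrist"); cv2.imwrite(f"pics/wr{tag}.png",p)
W=cloud("wrist",d,c)*1000; V=W.reshape(-1,3); V=V[np.hypot(V[:,0]-549,V[:,1]-142)<78]
a=np.radians(-11.0); f=np.array([[np.cos(a),-np.sin(a)],[np.sin(a),np.cos(a)]])
L=(V[:,:2]-[556.6,140.5])@f; z=V[:,2]
k=(L[:,0]>-22)&(abs(L[:,0])<25)&(abs(L[:,1])<15)&(z>70)&(z<95)
print("grip",k.sum(),cv2.minAreaRect(L[k].astype(np.float32)),np.median(z[k]))
k=(L[:,0]<-24)&(abs(L[:,1])<12)&(z>76)&(z<95)
print("tab",k.sum(),cv2.minAreaRect(L[k].astype(np.float32)),np.median(z[k]))
for y0,y1 in((8,12),(-12,-8)):
    m=(L[:,1]>y0)&(L[:,1]<y1); print([(lo,int(round(np.median(z[q])))) for lo in range(-76,46,2) if (q:=(m&(L[:,0]>=lo)&(L[:,0]<lo+2))).any()])
E
python3 chk.py 6
```

```text
t: 14.7
tcp_pos: [0.4358, 0.1634, 0.154]
tool_rot: [0.995, -0.097, 0.001, -0.0]
force: [0.1, 0.3, 0.5]
finger_gap: 0.5
t 14.7 pos [0.4358 0.1634 0.154 ] yaw -11.09 F [0.1 0.3 0.5] gap 0.5
shift [ 0.884 -0.005  1.011] turn [-0.     -0.0002 -0.0003]
grip 506 ((-8.317317962646484, 1.041555643081665), (9.541507720947266, 14.300056457519531), 89.33248901367188) 83.45375248338902
tab 479 ((-37.12489700317383, 0.032332420349121094), (13.366939544677734, 11.406929969787598), 89.99102020263672) 83.01142206313352
[(-74, 39), (-72, 39), (-70, 39), (-68, 40), (-66, 40), (-64, 39), (-62, 40), (-60, 39), (-58, 39), (-56, 40), (-54, 39), (-52, 39), (-50, 40), (-48, 45), (-46, 45), (-44, 45), (-42, 45), (-40, 45), (-38, 45), (-36, 45), (-34, 45), (-32, 45), (-30, 45), (-28, 45), (-26, 45), (-24, 45), (-20, 9), (-18, 10), (-16, 10), (-14, 9), (-12, 9), (-10, 10), (-8, 10), (-6, 10), (-4, 10), (-2, 9), (0, 10), (2, 10), (4, 9), (6, 9), (8, 10), (10, 10), (12, 9)]
[(-74, 39), (-72, 40), (-70, 40), (-68, 40), (-66, 40), (-64, 39), (-62, 40), (-60, 40), (-58, 39), (-56, 39), (-54, 39), (-52, 40), (-50, 40), (-48, 45), (-46, 45), (-44, 45), (-42, 45), (-40, 45), (-38, 45), (-36, 45), (-34, 45), (-32, 45), (-30, 45), (-28, 45), (-26, 45), (-24, 45), (-20, 9), (-18, 10), (-16, 10), (-14, 10), (-12, 10), (-10, 10), (-8, 10), (-6, 10), (-4, 10), (-2, 9), (0, 9), (2, 10), (4, 10), (6, 10), (8, 9), (10, 9), (12, 9)]
```

View pics/wr6.png

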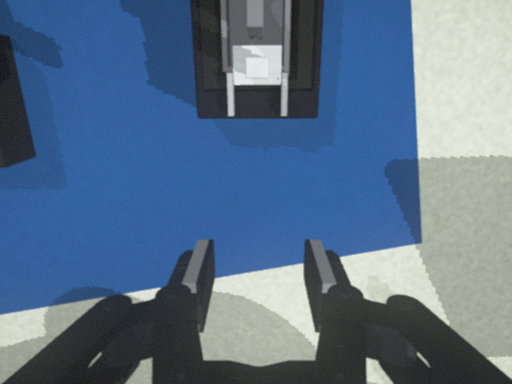

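The tab moved 21.1 mm and now sits at about -37 mm from my pocket estimate. That estimate is biased about +1 mm, so the real value is near -36, the closed position. To rule out the fingers or the grip having stopped it, I'll push the tab again from behind with the jaws shut.

```bash
python3 -c "
from h import *
go(.4957,.1523,.058,-11.0)"
python3 -m inch '[[1,[0,0,0],[0,0,0]],[1,[0.2,0,0],[0,0,0]],[1,[0.4,0,0],[0,0,0]],[1,[0.56,0,0],[0,0,0]],[1,[0.56,0,0],[0,0,0]],[1,[0.56,0,0],[0,0,0]],[1,[0.56,0,0],[0,0,0]]]' 40
python3 -c "
from h import *
go(.4957,.1523,.058,-11.0)"
```

```text
t 14.75 pos [0.4369 0.1633 0.154 ] yaw -11.13 F [ 0.2  0.1 -0.5] gap 0.503
shift [ 0.596 -0.005  0.962] turn [-0.0001 -0.0004 -0.0003]
t: 15.45
tcp_pos: [0.4892, 0.1526, 0.1534]
tool_rot: [0.995, -0.097, -0.001, 0.0]
force: [0.6, 0.5, 0.1]
finger_gap: 0.004
t 15.45 pos [0.4892 0.1526 0.1534] yaw -11.12 F [0.6 0.5 0.1] gap 0.004
shift [ 0.066 -0.01   0.954] turn [ 0.0001  0.0003 -0.0003]
```

```bash
python3 -m inch '[[1,[0,-0.01,0.3],[0,0,0]],[1,[0,-0.01,0.6],[0,0,0]],[1,[0,-0.01,0.85],[0,0,0]],[1,[0,-0.01,0.95],[0,0,0]],[1,[0,-0.01,0.95],[0,0,0]],[1,[0,-0.01,0.95],[0,0,0]]]'
python3 -m inch '[[1,[0.03,0,0],[0,0,0]],[1,[0.06,0,0],[0,0,0]],[1,[0.08,0,0],[0,0,0]],[1,[0.1,0,0],[0,0,0]],[1,[0.1,0,0],[0,0,0]]]'
python3 -m inch '[[1,[0.02,0,0],[0,0,0]],[1,[0.04,0,0],[0,0,0]],[1,[0.04,0,0],[0,0,0]]]'
```

```text
t: 16.05
tcp_pos: [0.4908, 0.1537, 0.0594]
tool_rot: [0.995, -0.097, 0.0, -0.0]
force: [0.3, -0.1, -0.2]
finger_gap: -0.002
t: 16.55
tcp_pos: [0.5011, 0.1516, 0.0591]
tool_rot: [0.995, -0.097, 0.001, -0.0]
force: [-0.6, 0.4, 0.2]
finger_gap: -0.001
t: 16.85
tcp_pos: [0.5038, 0.1509, 0.0587]
tool_rot: [0.995, -0.097, -0.001, 0.0]
force: [-0.7, 0.1, 1.3]
finger_gap: 0.003
```

```bash
python3 -m inch '[[1,[0.01,0,0],[0,0,0]],[1,[0.02,0,0],[0,0,0]],[1,[0.03,0,0],[0,0,0]],[1,[0.03,0,0],[0,0,0]]]'
python3 -m inch '[[1,[0.01,0,0],[0,0,0]],[1,[0.02,0,0],[0,0,0]],[1,[0.03,0,0],[0,0,0]],[1,[0.03,0,0],[0,0,0]]]'
```

```text
t: 17.25
tcp_pos: [0.5037, 0.1507, 0.0585]
tool_rot: [0.995, -0.097, -0.004, 0.0]
force: [-6.8, 2.3, 5.1]
finger_gap: 0.002
t: 17.65
tcp_pos: [0.5037, 0.1506, 0.0584]
tool_rot: [0.995, -0.097, -0.007, 0.0]
force: [-10.0, 4.0, 8.2]
finger_gap: -0.007
```

```bash
python3 -m inch '[[1,[-0.1,0,0],[0,0,0]],[1,[-0.2,0,0],[0,0,0]],[1,[-0.2,0,-0.4],[0,0,0]],[1,[-0.3,0,-0.8],[0,0,0]],[1,[-0.6,0,-1],[0,0,0]],[1,[-0.6,0,-1],[0,0,0]],[1,[-0.6,0,-1],[0,0,0]],[1,[-0.6,0,-1],[0,0,0]]]'
cat > chk2.py <<'E'
from h import *
import sys
go(.5227,.1468,.053,-11.0)
c=camera_info("wrist"); p,d=snapshot("wrist"); cv2.imwrite(f"pics/wr{sys.argv[1]}.png",p)
W=cloud("wrist",d,c)*1000; V=W.reshape(-1,3); V=V[np.hypot(V[:,0]-549,V[:,1]-142)<90]
a=np.radians(-11.0); f=np.array([[np.cos(a),-np.sin(a)],[np.sin(a),np.cos(a)]])
L=(V[:,:2]-[556.6,140.5])@f; z=V[:,2]
k=(L[:,0]<-24)&(abs(L[:,1])<12)&(z>79)&(z<90)
print("tab",k.sum(),L[k].min(0),L[k].max(0))
k=(abs(L[:,1])<40)&(z>37)&(z<43)&(L[:,0]<-45); print("shell back",np.percentile(L[k,0],[0,.5,1,2]))
k=(abs(L[:,0])<20)&(z>37)&(z<43); print("shell y",L[k,1].min(),L[k,1].max())
k=(abs(L[:,1])<20)&(z>37)&(z<43)&(L[:,0]>41); print("shell front",k.sum() and L[k,0].max())
m=(abs(L[:,1]-.8)<4); print([(lo,int(round(np.min(z[q]))),int(round(np.median(z[q]))),int(round(np.max(z[q])))) for lo in range(-48,46,1) if (q:=(m&(L[:,0]>=lo)&(L[:,0]<lo+1))).any()])
E
python3 chk2.py 7
python3 -c "
import cv2; p=cv2.imread('pics/wr7.png'); cv2.imwrite('pics/wr7c.png',cv2.resize(p[0:140,180:340],None,fx=4,fy=4,interpolation=cv2.INTER_CUBIC))"
```

```text
t: 18.45
tcp_pos: [0.4522, 0.1611, 0.1585]
tool_rot: [0.995, -0.097, 0.001, -0.0]
force: [-0.1, 0.4, 0.6]
finger_gap: 0.003
t 18.45 pos [0.4522 0.1611 0.1585] yaw -11.12 F [-0.1  0.4  0.6] gap 0.003
shift [0.719 0.005 1.055] turn [-0.     -0.0002 -0.0003]
tab 434 [-42.79042351  -7.16031269] [-31.15341204   6.78497095]
shell back [-72.77801608 -72.61867287 -72.56884911 -72.45134106]
shell y -46.079243650276624 45.97463345636409
shell front 0
[(-48, 44, 45, 47), (-47, 44, 45, 46), (-43, 82, 83, 84), (-42, 81, 84, 84), (-41, 82, 83, 85), (-40, 81, 83, 84), (-39, 82, 83, 84), (-38, 82, 83, 84), (-37, 82, 83, 84), (-36, 82, 83, 85), (-35, 82, 83, 85), (-34, 82, 83, 85), (-33, 82, 83, 84), (-32, 44, 80, 84), (-31, 44, 45, 46), (-30, 44, 45, 46), (-29, 44, 45, 47), (-28, 44, 45, 47), (-27, 44, 45, 47), (-26, 44, 45, 46), (-25, 44, 45, 46), (-24, 43, 301, 301), (-23, 44, 45, 47), (-22, 9, 26, 28), (-21, 9, 10, 28), (-20, 9, 10, 28), (-19, 9, 27, 28), (-18, 8, 9, 28), (-17, 9, 27, 28), (-16, 8, 47, 81), (-15, 81, 84, 84), (-14, 82, 84, 86), (-13, 82, 84, 85), (-12, 82, 83, 85), (-11, 82, 83, 85), (-10, 82, 83, 85), (-9, 82, 84, 85), (-8, 82, 84, 85), (-7, 83, 84, 85), (-6, 82, 84, 85), (-5, 82, 84, 84), (-4, 82, 84, 86), (-3, 83, 84, 85), (-2, 82, 84, 85), (-1, 81, 84, 85), (0, 82, 83, 85), (1, 82, 84, 85), (2, 82, 84, 85), (3, 82, 83, 85), (4, 82, 84, 85), (5, 82, 83, 85), (6, 82, 83, 84), (7, 82, 84, 85), (8, 82, 83, 85), (9, 82, 83, 85), (10, 81, 83, 85), (11, 83, 84, 85), (12, 83, 84, 85), (13, 82, 84, 85), (14, 83, 83, 84), (24, 27, 28, 29), (25, 26, 28, 28), (26, 27, 27, 28), (27, 10, 10, 10), (28, 8, 9, 9), (29, 9, 9, 11)]
```

View pics/wr7c.png

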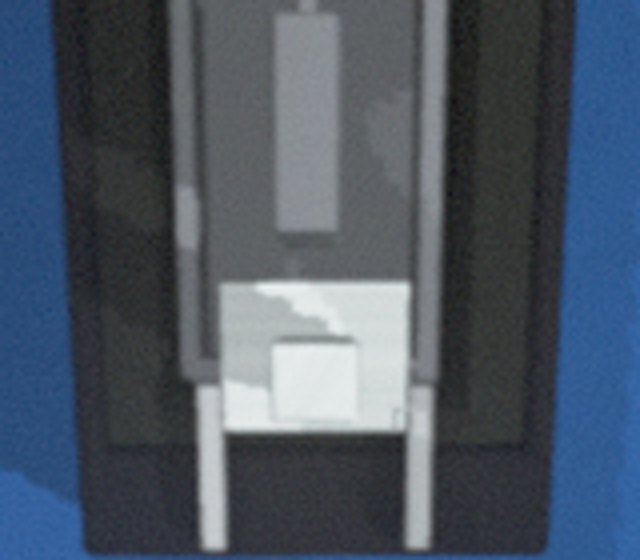

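The tab centre is 35.7 mm from the shell's back edge, against 36 nominal when closed. It held at a hard stop under 10 N, and nothing stands in the tongue's way because the rib top is at only 28 mm. The latch is closed. Last, I'll check the rest of the scene.

```bash
python3 - <<'E'
from h import *
p,d=snapshot("top"); cv2.imwrite("pics/top8.png",p)
W0=cloud("top",np.load("pics/top0.npy"))*1000; W=cloud("top",d)*1000
df=cv2.medianBlur(np.abs(d-np.load("pics/top0.npy")).astype(np.float32),5)
for n,(u0,u1,v0,v1) in (("b",(272,306,142,182)),("c",(335,372,195,232)),("cap",(300,332,170,202)),("lens",(340,378,124,158)),("bottle",(228,246,106,128)),("batt",(296,326,243,273))):
    o=[]
    for w in(W0,W):
        w=w[v0:v1,u0:u1].reshape(-1,3);k=(w[:,2]>5)&(w[:,2]<100); o.append(np.round(np.r_[w[k].mean(0),k.sum()],1).tolist())
    print(n,o,"max depth change",df[v0:v1,u0:u1].max().round(3))
p,d=snapshot("scene"); cv2.imwrite("pics/s8.png",p)
E
```

```text
b [[620.6, -159.0, 29.3, 415.0], [620.3, -159.3, 29.9, 406.0]] max depth change 0.003
c [[486.4, -322.1, 31.1, 530.0], [486.0, -322.0, 30.4, 545.0]] max depth change 0.003
cap [[556.6, -233.3, 8.8, 481.0], [556.5, -232.9, 8.8, 478.0]] max depth change 0.003
lens [[666.2, -337.7, 55.8, 646.0], [666.2, -337.8, 55.8, 649.0]] max depth change 0.003
bottle [[730.8, -24.0, 47.2, 178.0], [730.5, -24.2, 47.3, 179.0]] max depth change 0.003
batt [[375.2, -212.7, 20.0, 381.0], [375.2, -212.6, 20.3, 379.0]] max depth change 0.003
```

View pics/s8.png

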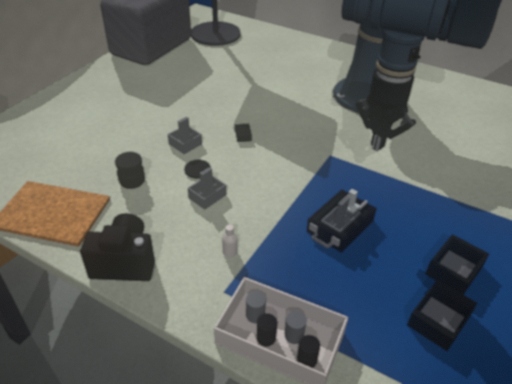

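The scene view shows caddy a in the case at (342,218) with the latch over its end. Caddies b and c are upright at (208,190) and (185,137). The gripper is clear at (378,140), and nothing else has moved. I'll hand in now.

```bash
python3 -c "
from station import *
print(sign_off())"
```

```text
the job is handed in; nothing more can be done
None
```

Caddy a (78x48 mm) is seated fully home in the gear case, and the latch is closed over its end. I handed the job in at about 18.6 s of the 72 s allowed.

- **Choice of caddy:** the depth images showed the pocket to be about 82x52 mm, so I tried caddy a first. It went in without contact until the pocket floor. I never tried b or c.
- **Seating:** I felt the floor at about 8 N. Afterwards the grip top measured 83.5 mm (84 expected), and the rim was level at about 37.5 mm (38 expected).
- **Latch:** the tab moved 21.1 mm, not the 24 mm I expected, and then stopped. I pushed it again from behind with the jaws shut, and it did not move under 10 N. It now sits 35.7 mm from the case's back edge (36 when closed). The latch was therefore probably already 2–3 mm along at the start; nothing I could see was blocking it.
- **Rest of the kit:** caddies b and c are upright. They and the battery, cap, lens and bottle are all within 0.5 mm of where they started. The gripper ended clear of everything.

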